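Swap two hitch parts between the bays of a stock tray

TASK

The big hitch ball and the flanged sleeve in the two end bays of the three-bay stock tray were put back the wrong way round: swap them, so that each ends standing upright in the end bay where the other is now. A bay takes only one, so first park either of them, standing, in the empty single tray, then move the other across, then bring the parked one back. Set the parts down rather than dropping them.

Things in the scene. Friction and masses are not known exactly. Their poses are not given: they have to be found in the camera images.
- hitch_ball: Big hitch ball, loose, zinc-yellow steel, standing upright in one of the two end bays of the stock tray: round foot flange 56 mm diameter and 10 mm thick, neck 30 mm diameter, ball 50 mm diameter with its centre 52 mm above the underside, flat top 75 mm above the underside. 0.68 to 0.92 kg. Origin: centre of the underside, z up through the ball. (A much smaller ball of the same form stands loose on the open bench; it is only a bystander.)
- sleeve: Flanged sleeve, loose, zinc-yellow steel, standing upright in the other end bay: plain tube 42 mm outside diameter with a 26 mm bore, 72 mm tall, with a round foot flange 56 mm diameter and 10 mm thick. 0.47 to 0.63 kg. Origin: centre of the underside, z up along the tube.
- stock_tray: Long beige plastic tray fixed to the bench, 100 x 290 mm, with three bays in a row along its y axis. Each bay is square, 90 x 90 mm inside, floor 5 mm thick, walls 5 mm thick with their rims 18 mm above the bench. Origin: centre of the tray's underside, on the bench, z up. The end bays are centred at y = +95 mm and y = -95 mm (x = 0); which of them holds the ball varies. The middle bay (y = 0) is taken by a low stack of dark spacer rings, 62 mm across and 22 mm high.
- spare_tray: Small beige plastic tray fixed to the bench, 100 x 100 mm outside, empty at the start: one bay, square, 90 x 90 mm inside, floor 5 mm thick, walls 5 mm thick with their rims 18 mm above the bench. Origin: centre of its underside, on the bench, z up, sides along x and y.
Mind the look-alikes: they are no part of the job. Leave any green look-alike of the hitch_ball alone.

How it is judged (in metres and radians):
On the way, in this order (a step that is already met when the one before it is completed fails the run):
1. either part stands released in the spare tray (((z of hitch_ball in the frame of spare_tray between 0 and 0.011 m and angle between hitch_ball's own z axis and vertical below 0.17 rad and linear speed of hitch_ball below 0.03 m/s and contact force between the fingers and hitch_ball below 0.5 N and x of hitch_ball in the frame of spare_tray between -0.02 and 0.02 m and y of hitch_ball in the frame of spare_tray between -0.02 and 0.02 m) or (z of sleeve in the frame of spare_tray between 0 and 0.011 m and angle between sleeve's own z axis and vertical below 0.17 rad and linear speed of sleeve below 0.03 m/s and contact force between the fingers and sleeve below 0.5 N and x of sleeve in the frame of spare_tray between -0.02 and 0.02 m and y of sleeve in the frame of spare_tray between -0.02 and 0.02 m))), for 0.2 s.
2. with one part parked there, the other stands released in the end bay at the opposite end of the stock tray ((((z of hitch_ball in the frame of spare_tray between 0 and 0.011 m and angle between hitch_ball's own z axis and vertical below 0.17 rad and linear speed of hitch_ball below 0.03 m/s and contact force between the fingers and hitch_ball below 0.5 N and x of hitch_ball in the frame of spare_tray between -0.02 and 0.02 m and y of hitch_ball in the frame of spare_tray between -0.02 and 0.02 m) and (((z of sleeve in the frame of stock_tray between 0 and 0.011 m and angle between sleeve's own z axis and vertical below 0.17 rad and linear speed of sleeve below 0.03 m/s and contact force between the fingers and sleeve below 0.5 N and x of sleeve in the frame of stock_tray between -0.02 and 0.02 m and y of sleeve in the frame of stock_tray between -0.115 and -0.075 m) or (z of sleeve in the frame of stock_tray between 0 and 0.011 m and angle between sleeve's own z axis and vertical below 0.17 rad and linear speed of sleeve below 0.03 m/s and contact force between the fingers and sleeve below 0.5 N and x of sleeve in the frame of stock_tray between -0.02 and 0.02 m and y of sleeve in the frame of stock_tray between 0.075 and 0.115 m)) and distance of sleeve from where it was at the start of the episode above 0.13 m)) or ((z of sleeve in the frame of spare_tray between 0 and 0.011 m and angle between sleeve's own z axis and vertical below 0.17 rad and linear speed of sleeve below 0.03 m/s and contact force between the fingers and sleeve below 0.5 N and x of sleeve in the frame of spare_tray between -0.02 and 0.02 m and y of sleeve in the frame of spare_tray between -0.02 and 0.02 m) and (((z of hitch_ball in the frame of stock_tray between 0 and 0.011 m and angle between hitch_ball's own z axis and vertical below 0.17 rad and linear speed of hitch_ball below 0.03 m/s and contact force between the fingers and hitch_ball below 0.5 N and x of hitch_ball in the frame of stock_tray between -0.02 and 0.02 m and y of hitch_ball in the frame of stock_tray between -0.115 and -0.075 m) or (z of hitch_ball in the frame of stock_tray between 0 and 0.011 m and angle between hitch_ball's own z axis and vertical below 0.17 rad and linear speed of hitch_ball below 0.03 m/s and contact force between the fingers and hitch_ball below 0.5 N and x of hitch_ball in the frame of stock_tray between -0.02 and 0.02 m and y of hitch_ball in the frame of stock_tray between 0.075 and 0.115 m)) and distance of hitch_ball from where it was at the start of the episode above 0.13 m)))), for 0.2 s.
At the end, for the whole second after the job is handed in: Both parts stand in the end bays of the stock tray, each in the one where the other was (so more than 130 mm from where it began): underside on the bay's floor (within 6 mm), centre within 20 mm of the bay's centre in x and y, upright within 10 degrees, released and at rest (((z of hitch_ball in the frame of stock_tray between 0 and 0.011 m and angle between hitch_ball's own z axis and vertical below 0.17 rad and linear speed of hitch_ball below 0.03 m/s and contact force between the fingers and hitch_ball below 0.5 N and x of hitch_ball in the frame of stock_tray between -0.02 and 0.02 m and y of hitch_ball in the frame of stock_tray between -0.115 and -0.075 m) or (z of hitch_ball in the frame of stock_tray between 0 and 0.011 m and angle between hitch_ball's own z axis and vertical below 0.17 rad and linear speed of hitch_ball below 0.03 m/s and contact force between the fingers and hitch_ball below 0.5 N and x of hitch_ball in the frame of stock_tray between -0.02 and 0.02 m and y of hitch_ball in the frame of stock_tray between 0.075 and 0.115 m)) and distance of each of hitch_ball, sleeve from where it was at the start of the episode above 0.13 m and ((z of sleeve in the frame of stock_tray between 0 and 0.011 m and angle between sleeve's own z axis and vertical below 0.17 rad and linear speed of sleeve below 0.03 m/s and contact force between the fingers and sleeve below 0.5 N and x of sleeve in the frame of stock_tray between -0.02 and 0.02 m and y of sleeve in the frame of stock_tray between -0.115 and -0.075 m) or (z of sleeve in the frame of stock_tray between 0 and 0.011 m and angle between sleeve's own z axis and vertical below 0.17 rad and linear speed of sleeve below 0.03 m/s and contact force between the fingers and sleeve below 0.5 N and x of sleeve in the frame of stock_tray between -0.02 and 0.02 m and y of sleeve in the frame of stock_tray between 0.075 and 0.115 m))); the robot touches nothing.
It fails at once if the hitch ball is let go while its underside is more than 45 mm above the bench (dropped or thrown) (height (world z) of hitch_ball above 0.045 m and contact force between the fingers and hitch_ball below 0.05 N).
It fails at once if the sleeve is let go while its underside is more than 45 mm above the bench (dropped or thrown) (height (world z) of sleeve above 0.045 m and contact force between the fingers and sleeve below 0.05 N).
It also fails if it takes over 72 s, if anything falls off the work surface, if the arm or the gripper's body presses on something with over 40 N, if the wrist force passes 120 N, or if a joint passes its speed limit or range.

ROBOT

A 6-joint arm with a two-finger parallel gripper is mounted at the origin on the work surface. World frame = base frame: x ahead of the robot, y to its left, z up, the work surface at z = 0. Lengths are in m, angles in degrees, forces in N, time in s.
With the tool pointing down it reaches from about 0.3 to 0.95 m from the base axis. Payload 3.1 kg.
Tool frame: the origin (TCP) lies midway between the tips of the shut fingers; the grasp point (between the pads) lies 19 mm behind it; z points along the fingers, y is the line along which they close (so a half turn about z gives the same grasp; the last joint's range is limited). The gripper opens to 85 mm and grips with 20 to 120 N. Pads are 22 mm wide; open, the fingers measure 114 mm over their backs; the gripper's body (76 mm by 85 mm) begins 54 mm behind the grasp point. The pads swing forward as they close: fully open they stand 13 mm farther back than shut.
Start: joints at [-75.499, 17.653, 93.61, -0, 68.738, -3.994], TCP at [0.198, -0.593, 0.231] pointing down, gripper open.
Joint ranges: [-175.34, 175.34], [-45.06, 112.39], [2.9, 150.54], [-68.45, 248.45], [3.09, 151.38], [-168.51, 168.51]. Speed limits (degrees/s): [159.86, 159.86, 180, 180, 180, 180].

INTERFACE

Orientations are given as a 3x3 rotation matrix whose columns are the frame's x, y, z axes.
In Python, from plant import robot, cams gives the robot as it stands.
- The arm moves only by the tool move_arm, never from a script. Its argument "plan" is one flat list of numbers, 7 for each row, row after row: the shift along the tool's x, y, z in mm, then the turn, a rotation vector about the tool's x, y, z in degrees, then the opening, from -1 (shut) to 1 (fully open). In form: [x, y, z, ax, ay, az, fingers, x, y, z, ax, ay, az, fingers, ...]. A call has exactly 10 rows; each row shifts and turns the commanded pose from where the row before left it, along the tool's axes as they then stand; what a row does not reach is not made up. A row lasts 1/8 s, in which the tool goes at most 62.5 mm and 10.7 degrees, less where a joint would pass 70% of its speed; a pose out of reach is approached as far as the arm can. A call is refused whole if a number of a shift passes 62.5 or a number of a turn 10.7, either way. A call with a gripper value outside its range is refused whole. The fingers move at their own pace and stop on an object; "newtons" is the grip in N (left out, the last holds). Time passes only in rows, so rows that do not move let the fingers close, or fill a call up. It gives the time, the measured TCP pose, the force, the opening and the grip force at its end, in the units of the state.
- robot.read_state(): the state, without advancing time (a new reading comes with each control period).
- cams.capture(name): name is "side" or "top" or "wrist"; returns a dict with "color" (400x640x3 uint8, red, green, blue), "z_map" (400x640 float32, m along the optical axis (not along the pixel's ray), 0 where there is no reading), "fovy" (degrees; the focal length in pixels is half the picture's height over the tangent of half this angle, whatever the lens; pixels are square), "cx", "cy" (the principal point, pixels), "cam_to_world" (4x4, takes a point from camera to world coordinates). Camera axes: x right, y down, z forward; pixel columns grow to the right and rows downward; lengths in m; the calibration is good to about 2 mm. A picture is of the moment at which its call begins.
- robot.hand_in(): hands the job in; it is judged then, once.
The state is a dict: "clock": time; "joint_positions": joint angles; "dq": joint speeds; "joint_torque": joint torques, N m; "position": TCP position; "orientation": TCP orientation; "force": force on the tool from outside, world axes, zero at the start; "moment": the same for the moment, N m; "width": finger opening in m; "finger_force": force on a finger pad.
Only numpy, scipy, OpenCV 4.12 (cv2) and the standard library are available. Lean on these libraries where they do the work, as an engineer would, in place of code of your own. Each camera call takes 0.05 s, during which the arm holds its last target. There are 200 camera calls.

## Working session

There is one attempt and no reset: what is moved stays moved. The work goes in short steps, Python scripts to look and compute and a tool call to move; the robot and the scene stay as the last step left them, time stands still between calls to the robot, and variables do not carry over. Pictures are saved under pics/ and viewed, at most 10 in all, crops included, and the job is handed in when it is done.

Besides the shell and the picture viewer there is one more tool, called after "Call:" as name(argument=value, ...) on one line, values as JSON. move_arm: Moves the arm, as the interface text tells. Its arguments: {"type":"object","properties":{"plan":{"type":"array","items":{"type":"number"}},"newtons":{"type":"number"}},"required":["plan"]}

```bash
mkdir -p pics; cat > h.py <<'E'
import numpy as np, cv2
from plant import robot, cams
def cap(n):
    c=cams.capture(n); h,w=c["z_map"].shape
    f=h/2/np.tan(np.radians(c["fovy"])/2); z=c["z_map"]
    v,u=np.mgrid[:h,:w]; P=np.stack([(u-c["cx"])/f*z,(v-c["cy"])/f*z,z],-1)
    T=c["cam_to_world"]; W=P@T[:3,:3].T+T[:3,3]; W[z==0]=np.nan
    return c["color"],W
def save(n,img): cv2.imwrite("pics/"+n,img[:,:,::-1])
E
python3 - <<'E'
from h import *
s=robot.read_state(); print(s)
for n in("top","side"):
    c,W=cap(n); save(n+"1.png",c); np.save(n+".npy",W)
E
```

```text
{'clock': 0.0, 'joint_positions': array([-7.54980005e+01,  1.77049444e+01,  9.36903883e+01, -2.14053081e-04,
        6.87366145e+01, -3.99312142e+00]), 'dq': array([-0.05094895,  0.04561862, -0.07423004, -0.04254706, -0.05990519,
        0.02096715]), 'joint_torque': array([-1.47627830e-03, -4.15253377e+01, -2.76667500e+01, -2.88839565e-04,
        1.01260628e-02, -2.58854293e-06]), 'position': array([ 0.19803483, -0.59192559,  0.23003507]), 'orientation': array([[ 9.48350287e-01,  3.17224522e-01, -5.80051204e-04],
       [ 3.17225013e-01, -9.48347681e-01,  2.22866534e-03],
       [ 1.56897084e-04, -2.29756217e-03, -9.99997348e-01]]), 'force': array([ 0.13534988, -0.02031654, -0.4876381 ]), 'moment': array([0.01936891, 0.01620395, 0.00636377]), 'finger_force': 0.0, 'width': 0.08536549788558247}
```

View pics/top1.png

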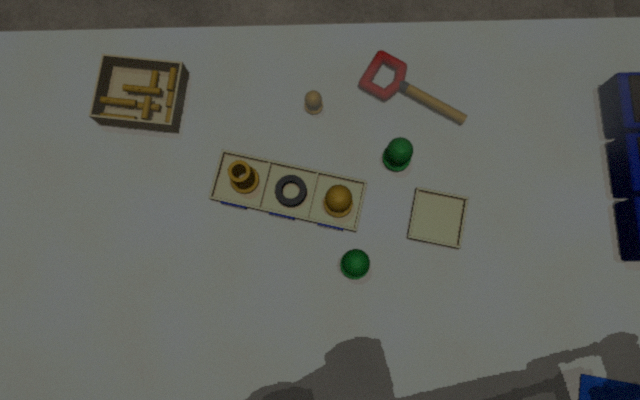

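View pics/side1.png

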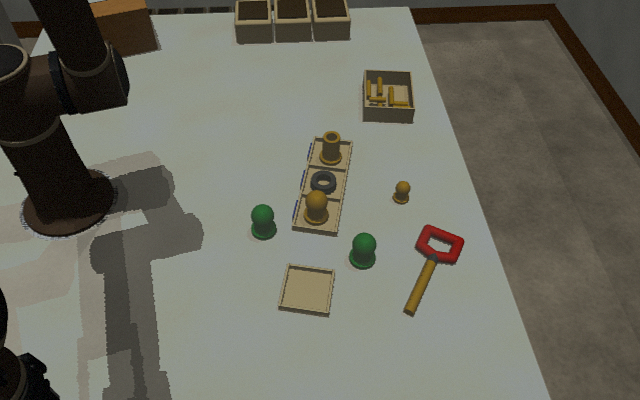

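The top picture shows the yellow hitch ball at (339,198) in the right bay, the sleeve at (241,176) in the left bay, the spacer rings at (291,191), and the spare tray at (437,218). These could be mistaken for the ball: green ones at (398,153) and (355,263), and a small yellow one at (313,100). I choose the big yellow ball at (339,198), and check it in one crop.

```bash
python3 - <<'E'
from h import *
W=np.load("top.npy"); c=cv2.imread("pics/top1.png")
cv2.imwrite("pics/crop.png",cv2.resize(c[140:280,195:485],None,fx=2.7,fy=2.7,interpolation=2))
def reg(u0,u1,v0,v1,z0,z1):
    p=W[v0:v1,u0:u1].reshape(-1,3); return p[(p[:,2]>z0)&(p[:,2]<z1)]
print("bench",np.nanmedian(W[300:330,100:200,2]), "rows", W[190,100],W[190,200])
for n,b in dict(ball=(318,360,178,222),sleeve=(222,265,152,196),g1=(380,416,132,176),g2=(336,374,244,284),small=(300,326,84,118),ring=(272,310,172,210)).items():
    p=reg(*b,.022,.12); t=p[p[:,2]>p[:,2].max()-.012]
    c0,r=cv2.minEnclosingCircle(t[:,:2].astype(np.float32))
    print(n,len(p),p[:,2].max().round(4),np.round(c0,4),round(r,4), (p.min(0)[:2]+p.max(0)[:2])/2)
p=reg(318,360,178,222,.04,.12)
A=np.c_[2*p,np.ones(len(p))]; s=np.linalg.lstsq(A,(p**2).sum(1),rcond=None)[0]; print("sphere",s[:3],np.sqrt(s[3]+s[:3]@s[:3]))
for n,b in dict(stock=(200,380,140,240),spare=(395,480,176,260)).items():
    p=reg(*b,.013,.021)[:,:2].astype(np.float32)
    print(n,len(p),cv2.minAreaRect(p), W[218,437])
E
```

```text
bench -0.000209409302650565 rows [ 6.03827050e-01  3.81717629e-01 -1.34598134e-05] [0.59918329 0.18538981 0.00199441]
ball 574 0.0845 [ 0.5648 -0.0805] 0.0213 [ 0.56512268 -0.08962624]
sleeve 537 0.081 [0.616  0.0981] 0.0212 [0.62987491 0.0981465 ]
g1 560 0.0789 [ 0.654 -0.197] 0.0218 [ 0.65330972 -0.19718061]
g2 602 0.0799 [ 0.448  -0.1094] 0.021 [ 0.44858675 -0.10988285]
small 234 0.054 [ 0.7667 -0.0369] 0.0159 [ 0.76659237 -0.03748316]
ring 528 0.034 [0.5907 0.0089] 0.0301 [0.59022569 0.00909171]
sphere [ 0.56614892 -0.08142589  0.05814717] 0.02416892007179903
stock 1931 ((0.5918169617652893, 0.014998510479927063), (0.2903915345668793, 0.10529222339391708), 76.0116195678711) [ 0.53399089 -0.27155871  0.00409085]
spare 566 ((0.5337910652160645, -0.26996099948883057), (0.10092239081859589, 0.10065656155347824), 76.97274017333984) [ 0.53399089 -0.27155871  0.00409085]
```

View pics/crop.png

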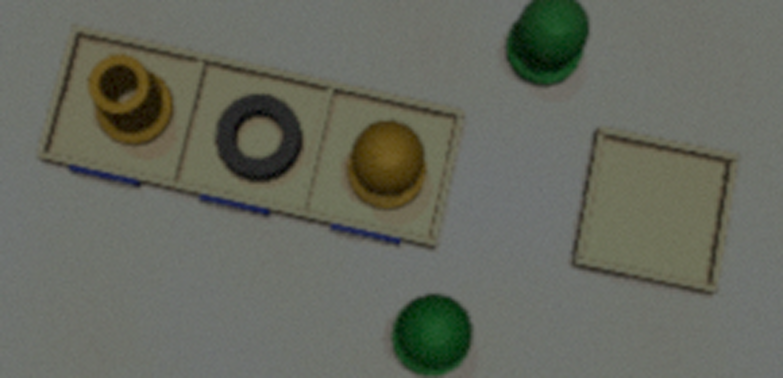

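The crop confirms the big yellow ball in the right bay and the sleeve in the left bay. The greens and the small ball are left alone.

Call:
move_arm(plan=[0,0,0,0,0,9.25,1,0,0,0,0,0,9.25,1,30,-40,0,0,0,0,1,30,-40,0,0,0,0,1,30,-40,0,0,0,0,1,30,-40,0,0,0,0,1,30,-40,0,0,0,0,1,30,-40,0,0,0,0,1,30,-40,0,0,0,0,1,30,-40,0,0,0,0,1], newtons=60)

```text
clock: 1.35
position: [0.4388, -0.2712, 0.2309]
orientation: [[1.0, -0.0, -0.0], [-0.0, -1.0, 0.0], [-0.0, -0.0, -1.0]]
force: [-0.1, -0.6, -0.1]
width: 0.0854
finger_force: 0.0
```

Call:
move_arm(plan=[25,-38,0,0,0,0,1,25,-38,0,0,0,0,1,25,-38,0,0,0,0,1,25,-38,0,0,0,0,1,27,-38,0,0,0,0,1,0,0,0,0,0,0,1,0,0,0,0,0,0,1,0,0,0,0,0,0,1,0,0,0,0,0,0,1,0,0,0,0,0,0,1])

```text
clock: 2.6
position: [0.565, -0.0835, 0.2314]
orientation: [[1.0, -0.001, 0.0], [-0.001, -1.0, -0.0], [0.0, 0.0, -1.0]]
force: [-0.4, 0.4, 0.5]
width: 0.0852
finger_force: 0.0
```

```bash
python3 - <<'E'
from h import *
c,W=cap("wrist"); save("w1.png",c); s=robot.read_state(); print(s["position"])
R=np.linalg.norm(W[:,:,:2]-[.566,-.081],axis=2)
p=W[(R<.04)&(W[:,:,2]>.045)&(W[:,:,2]<.079)]
A=np.c_[2*p,np.ones(len(p))]; q=np.linalg.lstsq(A,(p**2).sum(1),rcond=None)[0]; print(len(p),q[:3],np.sqrt(q[3]+q[:3]@q[:3]))
m=(W[:,:,2]>.014)&(W[:,:,2]<.022); p=W[m]; print(len(p),p.min(0),p.max(0))
E
```

```text
[ 0.56508675 -0.08335848  0.23139747]
1012 [ 0.5650217  -0.08229222  0.05802973] 0.02462386391782894
7245 [ 0.45224107 -0.3397095   0.01400278] [0.75727999 0.27844823 0.02199875]
```

View pics/w1.png

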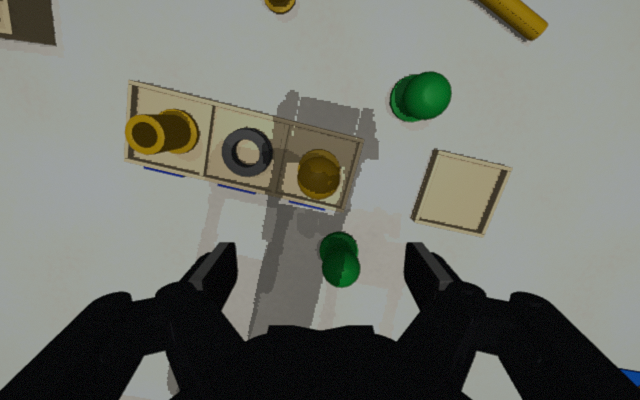

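The wrist picture has the ball at (320,173), right ahead of the fingers, with the sleeve at (145,133) and the spare tray at (463,193). The ball is confirmed at (0.565, -0.082), so I go down and grip.

Call:
move_arm(plan=[0,-1,40,0,0,0,1,0,0,40,0,0,0,1,0,0,40,0,0,0,1,0,0,40,0,0,0,1,0,0,24,0,0,0,1,0,0,15,0,0,0,1,0,0,0,0,0,0,1,0,0,0,0,0,0,-1,0,0,0,0,0,0,-1,0,0,0,0,0,0,-1], newtons=80)

```text
clock: 3.9
position: [0.5666, -0.0815, 0.0342]
orientation: [[1.0, -0.0, 0.002], [-0.0, -1.0, 0.0], [0.002, -0.0, -1.0]]
force: [-1.0, 2.9, 4.2]
width: 0.047
finger_force: 81.0
```

Call:
move_arm(plan=[0,0,0,0,0,0,-1,0,0,0,0,0,0,-1,0,0,0,0,0,0,-1,0,0,0,0,0,0,-1,0,0,0,0,0,0,-1,0,0,0,0,0,0,-1,0,0,-3,0,0,0,-1,0,0,-5,0,0,0,-1,0,0,0,0,0,0,-1,0,0,0,0,0,0,-1])

```text
clock: 5.15
position: [0.5647, -0.0818, 0.0397]
orientation: [[1.0, -0.0, -0.001], [-0.0, -1.0, 0.0], [-0.001, -0.0, -1.0]]
force: [-0.9, 0.1, -8.9]
width: 0.0469
finger_force: 83.3
```

```bash
python3 - <<'E'
from h import *
c,W=cap("side"); save("s2.png",cv2.resize(c[130:260,240:400],None,fx=4.5,fy=4.5,interpolation=2))
E
```

```text
(no output)
```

View pics/s2.png

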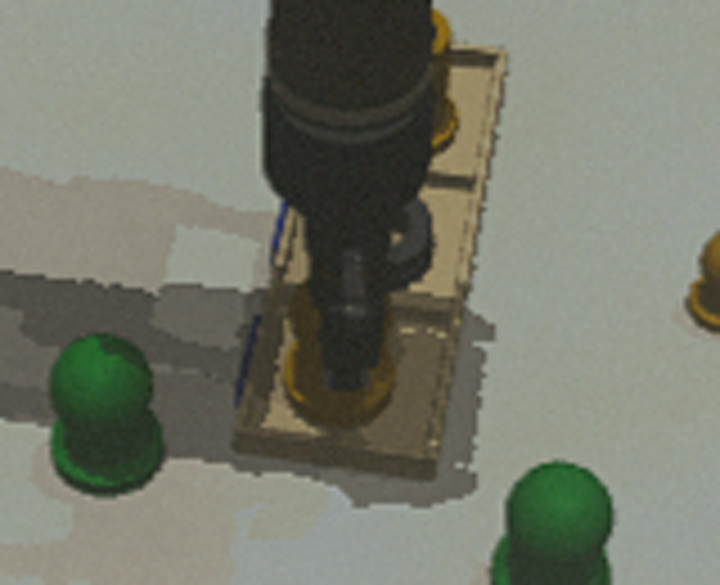

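The side crop shows the fingers reaching low around the ball at about (345,340), and the ball is held just above the bay floor. I lift and carry it to the spare tray.

Call:
move_arm(plan=[0,0,-10,0,0,0,-1,0,0,-12,0,0,0,-1,0,0,-12,0,0,0,-1,-2,14,0,0,0,0,-1,-5,28,0,0,0,0,-1,-5,30,0,0,0,0,-1,-5,30,0,0,0,0,-1,-5,30,0,0,0,0,-1,-5,30,0,0,0,0,-1,-4,26,0,0,0,0,-1], newtons=100)

```text
clock: 6.45
position: [0.5333, -0.2718, 0.0742]
orientation: [[1.0, -0.001, -0.0], [-0.001, -1.0, -0.0], [-0.0, 0.0, -1.0]]
force: [0.1, -0.4, -8.0]
width: 0.0468
finger_force: 103.9
```

```bash
python3 - <<'E'
from h import *
print(robot.read_state()["position"])
c,W=cap("wrist"); save("w2.png",c); np.save("w2.npy",W)
def reg(cx,cy,r):
    m=(np.linalg.norm(W[:,:,:2]-[cx,cy],axis=2)<r)&(W[:,:,2]>.014)&(W[:,:,2]<.021); return W[m][:,:2].astype(np.float32)
p=reg(.534,-.27,.08); print(len(p),cv2.minAreaRect(p))
p=reg(.594,.0144,.17); print(len(p),cv2.minAreaRect(p))
E
```

```text
[ 0.53333534 -0.27176119  0.07415162]
2457 ((0.5344581604003906, -0.27137112617492676), (0.1001218631863594, 0.09620457887649536), 76.9363021850586)
3640 ((0.5661361217498779, -0.08410078287124634), (0.09032824635505676, 0.10456079989671707), 75.72454833984375)
```

View pics/w2.png

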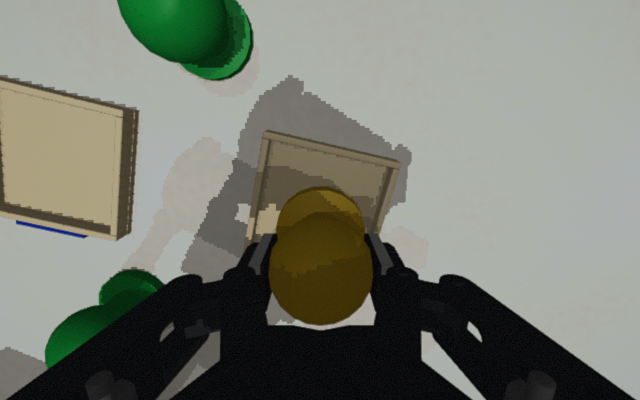

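The wrist picture shows the ball held upright at (320,265) above the spare tray, centred to about 1 mm. I lower it, watching the force.

Call:
move_arm(plan=[1,0,12,0,0,0,-1,0,0,12,0,0,0,-1,0,0,8,0,0,0,-1,0,0,4,0,0,0,-1,0,0,2,0,0,0,-1,0,0,1,0,0,0,-1,0,0,1,0,0,0,-1,0,0,0,0,0,0,-1,0,0,0,0,0,0,-1,0,0,0,0,0,0,-1])

```text
clock: 7.75
position: [0.5354, -0.2699, 0.0345]
orientation: [[1.0, -0.0, 0.0], [-0.0, -1.0, -0.0], [0.0, 0.0, -1.0]]
force: [0.1, -0.2, -7.3]
width: 0.0466
finger_force: 104.4
```

Not touching yet, so I continue in 1 mm steps.

Call:
move_arm(plan=[0,0,1,0,0,0,-1,0,0,0,0,0,0,-1,0,0,1,0,0,0,-1,0,0,0,0,0,0,-1,0,0,0.5,0,0,0,-1,0,0,0,0,0,0,-1,0,0,0,0,0,0,-1,0,0,0,0,0,0,-1,0,0,0,0,0,0,-1,0,0,0,0,0,0,-1])

```text
clock: 9.0
position: [0.5356, -0.2699, 0.0344]
orientation: [[1.0, 0.0, -0.0], [0.0, -1.0, -0.0], [-0.0, 0.0, -1.0]]
force: [-5.7, 4.7, 10.2]
width: 0.0464
finger_force: 106.2
```

Call:
move_arm(plan=[0,0,0,0,0,0,1,0,0,0,0,0,0,1,0,0,0,0,0,0,1,0,0,0,0,0,0,1,0,0,0,0,0,0,1,0,0,-20,0,0,0,1,0,0,-40,0,0,0,1,0,0,-40,0,0,0,1,0,0,-30,0,0,0,1,0,0,0,0,0,0,1])

```text
clock: 10.25
position: [0.538, -0.2713, 0.1667]
orientation: [[1.0, -0.0, 0.008], [-0.0, -1.0, -0.005], [0.008, 0.005, -1.0]]
force: [0.2, 0.5, -0.5]
width: 0.0853
finger_force: 0.0
```

```bash
python3 - <<'E'
from h import *
print(robot.read_state()["position"])
c,W=cap("top")
def fit(cx,cy,z0,z1,r=.045):
    m=(np.linalg.norm(W[:,:,:2]-[cx,cy],axis=2)<r)&(W[:,:,2]>z0)&(W[:,:,2]<z1); return W[m]
p=fit(.616,.0981,.07,.085); print("sleeve",len(p),cv2.minEnclosingCircle(p[:,:2].astype(np.float32)))
c,W=cap("wrist"); save("w3.png",c)
p=fit(.534,-.27,.045,.085); 
A=np.c_[2*p,np.ones(len(p))]; q=np.linalg.lstsq(A,(p**2).sum(1),rcond=None)[0]; print(len(p),q[:3],np.sqrt(q[3]+q[:3]@q[:3]))
E
```

```text
[ 0.53795991 -0.27132248  0.16666727]
sleeve 274 ((0.6160005331039429, 0.09837254136800766), 0.02104424498975277)
2274 [ 0.53426301 -0.27087336  0.05764658] 0.024776595951244384
```

The ball stands parked at (0.534, -0.271), with its centre at the right height. Next is the sleeve.

Call:
move_arm(plan=[10,-46,0,0,0,0,1,10,-46,0,0,0,0,1,10,-46,0,0,0,0,1,10,-46,0,0,0,0,1,10,-46,0,0,0,0,1,10,-46,0,0,0,0,1,10,-46,0,0,0,0,1,11,-46,0,0,0,0,1,0,0,0,0,0,0,1,0,0,0,0,0,0,1])

```text
clock: 11.6
position: [0.6149, 0.0979, 0.16]
orientation: [[1.0, 0.001, -0.004], [0.001, -1.0, -0.001], [-0.004, 0.001, -1.0]]
force: [-0.4, -0.7, -0.9]
width: 0.0852
finger_force: 0.0
```

```bash
python3 - <<'E'
from h import *
print(robot.read_state()["position"])
c,W=cap("wrist"); save("w4.png",c)
m=(np.linalg.norm(W[:,:,:2]-[.616,.098],axis=2)<.04)&(W[:,:,2]>.07)&(W[:,:,2]<.085)
p=W[m]; print(len(p),cv2.minEnclosingCircle(p[:,:2].astype(np.float32)),np.median(p[:,2]))
m=(np.linalg.norm(W[:,:,:2]-[.617,.1066],axis=2)<.075)&(W[:,:,2]>.014)&(W[:,:,2]<.021)
p=W[m][:,:2].astype(np.float32); print(len(p),cv2.minAreaRect(p))
E
```

```text
[0.61489726 0.09789397 0.15996201]
1232 ((0.6154789924621582, 0.09757711738348007), 0.020891962572932243) 0.0774830963459905
2781 ((0.6103060245513916, 0.09493447840213776), (0.1231939047574997, 0.10431960225105286), 76.04122161865234)
```

View pics/w4.png

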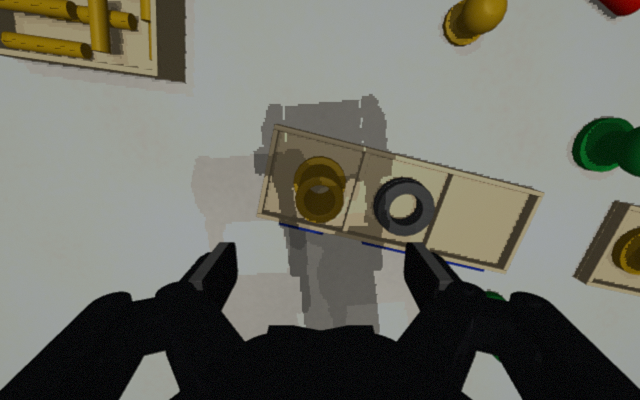

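The wrist picture shows the sleeve at (320,190), centred between the open fingers, and the right bay at (480,215) is empty. I go down and grip.

Call:
move_arm(plan=[0,0,30,0,0,0,1,0,0,35,0,0,0,1,0,0,30,0,0,0,1,0,0,20,0,0,0,1,0,0,10,0,0,0,1,0,0,0,0,0,0,1,0,0,0,0,0,0,-1,0,0,0,0,0,0,-1,0,0,0,0,0,0,-1,0,0,0,0,0,0,-1], newtons=80)

```text
clock: 12.9
position: [0.6174, 0.0988, 0.0382]
orientation: [[1.0, -0.0, 0.002], [-0.0, -1.0, 0.001], [0.002, -0.001, -1.0]]
force: [-0.6, 1.1, 6.1]
width: 0.0402
finger_force: 80.8
```

Call:
move_arm(plan=[0,0,0,0,0,0,-1,0,0,0,0,0,0,-1,0,0,0,0,0,0,-1,0,0,0,0,0,0,-1,0,0,-3,0,0,0,-1,0,0,-7,0,0,0,-1,0,0,-10,0,0,0,-1,0,0,-10,0,0,0,-1,0,0,-10,0,0,0,-1,0,0,0,0,0,0,-1])

```text
clock: 14.15
position: [0.6176, 0.0983, 0.0785]
orientation: [[1.0, -0.0, 0.003], [-0.0, -1.0, 0.0], [0.003, -0.0, -1.0]]
force: [-0.0, 0.0, -5.4]
width: 0.0403
finger_force: 81.2
```

Call:
move_arm(plan=[-3,10,0,0,0,0,-1,-5,20,0,0,0,0,-1,-7,26,0,0,0,0,-1,-7,28,0,0,0,0,-1,-7,28,0,0,0,0,-1,-7,26,0,0,0,0,-1,-5,22,0,0,0,0,-1,-4,16,0,0,0,0,-1,0,0,0,0,0,0,-1,0,0,0,0,0,0,-1])

```text
clock: 15.4
position: [0.5712, -0.0776, 0.0767]
orientation: [[1.0, -0.0, -0.0], [-0.0, -1.0, 0.001], [-0.0, -0.001, -1.0]]
force: [-0.6, -0.4, -4.8]
width: 0.0403
finger_force: 81.7
```

Call:
move_arm(plan=[0,0,10,0,0,0,-1,0,0,12,0,0,0,-1,0,0,9,0,0,0,-1,0,0,5,0,0,0,-1,0,0,2,0,0,0,-1,0,0,1,0,0,0,-1,0,0,0,0,0,0,-1,0,0,0,0,0,0,-1,0,0,0,0,0,0,-1,0,0,0,0,0,0,-1])

```text
clock: 16.65
position: [0.5717, -0.0778, 0.0383]
orientation: [[1.0, -0.0, 0.001], [-0.0, -1.0, -0.0], [0.001, 0.0, -1.0]]
force: [-1.7, 0.2, 0.4]
width: 0.0402
finger_force: 82.0
```

Call:
move_arm(plan=[0,0,0.5,0,0,0,-1,0,0,0,0,0,0,-1,0,0,0,0,0,0,1,0,0,0,0,0,0,1,0,0,0,0,0,0,1,0,0,0,0,0,0,1,0,0,0,0,0,0,1,0,0,-30,0,0,0,1,0,0,-45,0,0,0,1,0,0,-45,0,0,0,1])

```text
clock: 17.9
position: [0.5709, -0.0777, 0.1581]
orientation: [[1.0, -0.0, -0.001], [-0.0, -1.0, 0.0], [-0.001, -0.0, -1.0]]
force: [1.0, -0.6, 0.5]
width: 0.0854
finger_force: 0.0
```

```bash
python3 - <<'E'
from h import *
print(robot.read_state()["position"])
c,W=cap("wrist"); save("w5.png",c)
m=(np.linalg.norm(W[:,:,:2]-[.571,-.078],axis=2)<.04)&(W[:,:,2]>.07)&(W[:,:,2]<.085)
p=W[m]; print(len(p),cv2.minEnclosingCircle(p[:,:2].astype(np.float32)),np.median(p[:,2]))
m=(np.linalg.norm(W[:,:,:2]-[.571,-.078],axis=2)<.072)&(W[:,:,2]>.014)&(W[:,:,2]<.021)
p=W[m][:,:2]@np.array([[.970,.242],[-.242,.970]]); print(p.min(0),p.max(0),np.array([.594,.0144])@np.array([[.970,.242],[-.242,.970]]))
E
```

```text
[ 0.57091116 -0.07768281  0.15811121]
1263 ((0.5699290037155151, -0.07902660965919495), 0.021035434678196907) 0.0774058246393721
[0.51749342 0.01111418] [0.62140389 0.13136722] [0.5726952 0.157716 ]
```

View pics/w5.png

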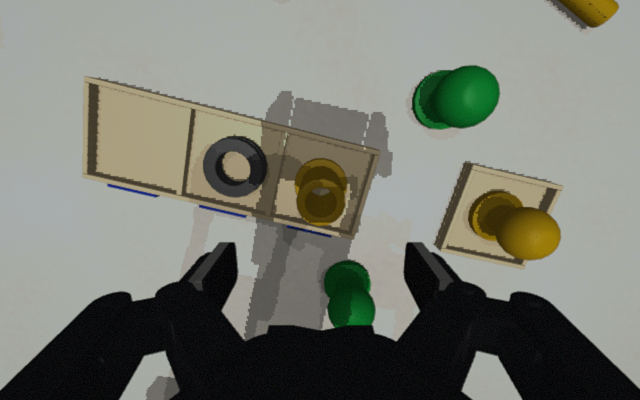

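The wrist picture shows the sleeve standing in the right bay at (320,190), the ball upright in the spare tray at (510,225), and the left bay at (140,135) empty. Now I bring the ball back.

Call:
move_arm(plan=[-7,38,0,0,0,0,1,-7,38,0,0,0,0,1,-8,39,0,0,0,0,1,-8,39,0,0,0,0,1,-7,39,0,0,0,0,1,0,0,0,0,0,0,1,0,0,40,0,0,0,1,0,0,40,0,0,0,1,0,0,30,0,0,0,1,0,0,15,0,0,0,1])

```text
clock: 19.2
position: [0.533, -0.2689, 0.0301]
orientation: [[1.0, 0.001, -0.003], [0.001, -1.0, 0.002], [-0.003, -0.002, -1.0]]
force: [-0.3, 0.6, 0.1]
width: 0.0849
finger_force: 0.0
```

Call:
move_arm(plan=[0,0,0,0,0,0,1,0,0,0,0,0,0,-1,0,0,0,0,0,0,-1,0,0,0,0,0,0,-1,0,0,0,0,0,0,-1,0,0,0,0,0,0,-1,0,0,0,0,0,0,-1,0,0,0,0,0,0,-1,0,0,-3,0,0,0,-1,0,0,-5,0,0,0,-1], newtons=100)

```text
clock: 20.45
position: [0.5323, -0.2698, 0.0388]
orientation: [[1.0, -0.0, -0.004], [-0.0, -1.0, 0.002], [-0.004, -0.002, -1.0]]
force: [-0.8, 0.3, -8.8]
width: 0.0464
finger_force: 103.6
```

Call:
move_arm(plan=[0,0,-8,0,0,0,-1,0,0,-14,0,0,0,-1,0,0,-20,0,0,0,-1,0,0,-20,0,0,0,-1,0,0,-20,0,0,0,-1,0,0,-20,0,0,0,-1,0,0,-18,0,0,0,-1,0,0,-10,0,0,0,-1,2,-10,0,0,0,0,-1,4,-20,0,0,0,0,-1])

```text
clock: 21.7
position: [0.5397, -0.2398, 0.1694]
orientation: [[1.0, -0.002, -0.001], [-0.002, -1.0, 0.001], [-0.001, -0.001, -1.0]]
force: [0.4, 0.6, -8.8]
width: 0.0466
finger_force: 104.0
```

Call:
move_arm(plan=[8,-32,0,0,0,0,-1,8,-38,0,0,0,0,-1,9,-40,0,0,0,0,-1,9,-40,0,0,0,0,-1,9,-40,0,0,0,0,-1,9,-40,0,0,0,0,-1,8,-36,0,0,0,0,-1,7,-34,0,0,0,0,-1,5,-26,0,0,0,0,-1,5,-20,0,0,0,0,-1])

```text
clock: 22.95
position: [0.6158, 0.1079, 0.1687]
orientation: [[1.0, 0.002, -0.003], [0.002, -1.0, 0.0], [-0.003, -0.0, -1.0]]
force: [0.1, -0.4, -8.4]
width: 0.047
finger_force: 104.1
```

Call:
move_arm(plan=[0,0,10,0,0,0,-1,0,0,20,0,0,0,-1,0,0,25,0,0,0,-1,0,0,25,0,0,0,-1,0,0,22,0,0,0,-1,0,0,16,0,0,0,-1,0,0,10,0,0,0,-1,0,0,5,0,0,0,-1,0,0,2,0,0,0,-1,0,0,0,0,0,0,-1])

```text
clock: 24.2
position: [0.6179, 0.1054, 0.0359]
orientation: [[1.0, -0.0, 0.001], [-0.0, -1.0, 0.0], [0.001, -0.0, -1.0]]
force: [0.0, -0.3, -8.1]
width: 0.0463
finger_force: 104.2
```

Call:
move_arm(plan=[0,0,0,0,0,0,-1,0,0,1,0,0,0,-1,0,0,0,0,0,0,-1,0,0,0.5,0,0,0,-1,0,0,0,0,0,0,-1,0,0,0,0,0,0,-1,0,0,0,0,0,0,-1,0,0,0,0,0,0,-1,0,0,0,0,0,0,-1,0,0,0,0,0,0,-1])

```text
clock: 25.45
position: [0.6179, 0.1054, 0.0346]
orientation: [[1.0, -0.0, 0.001], [-0.0, -1.0, 0.0], [0.001, -0.0, -1.0]]
force: [-1.6, 0.6, 5.2]
width: 0.0466
finger_force: 105.6
```

In contact (+5 N), so I release and rise.

Call:
move_arm(plan=[0,0,0,0,0,0,1,0,0,0,0,0,0,1,0,0,0,0,0,0,1,0,0,0,0,0,0,1,0,0,0,0,0,0,1,0,0,-20,0,0,0,1,0,0,-40,0,0,0,1,0,0,-40,0,0,0,1,0,0,-30,0,0,0,1,0,0,0,0,0,0,1])

```text
clock: 26.7
position: [0.6205, 0.1056, 0.169]
orientation: [[1.0, -0.0, 0.009], [-0.0, -1.0, 0.001], [0.009, -0.001, -1.0]]
force: [0.9, -0.1, -0.1]
width: 0.0853
finger_force: 0.0
```

```bash
python3 - <<'E'
from h import *
c,W=cap("wrist"); save("w6.png",c)
R=np.array([[.970,.242],[-.242,.970]]); o=np.array([.594,.0144])@R
m=(np.linalg.norm(W[:,:,:2]-[.617,.106],axis=2)<.045)&(W[:,:,2]>.045)&(W[:,:,2]<.085)
p=W[m];A=np.c_[2*p,np.ones(len(p))]; q=np.linalg.lstsq(A,(p**2).sum(1),rcond=None)[0]
print("ball",q[:3],np.sqrt(q[3]+q[:3]@q[:3]),q[:2]@R-o)
m=(np.linalg.norm(W[:,:,:2]-[.570,-.079],axis=2)<.04)&(W[:,:,2]>.07)&(W[:,:,2]<.085)
p=W[m]; c0=cv2.minEnclosingCircle(p[:,:2].astype(np.float32)); print("sleeve",c0,np.median(p[:,2]),np.array(c0[0])@R-o)
E
```

```text
ball [0.61668629 0.10461743 0.0576899 ] 0.024749979463039366 [0.00017308 0.09300099]
sleeve ((0.5704619288444519, -0.07866256684064865), 0.02140856347978115) 0.07716116641813617 [-0.00031079 -0.0959669 ]
```

View pics/w6.png

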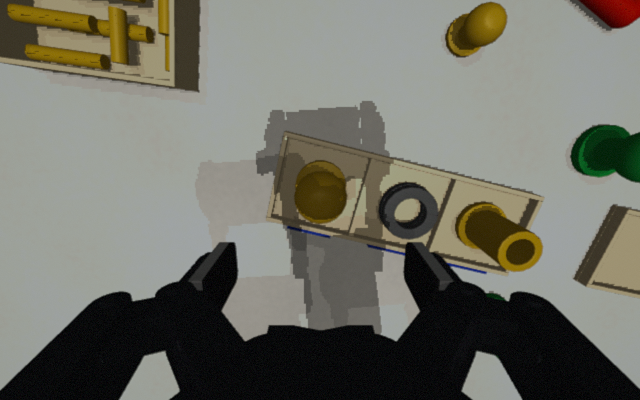

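The last picture shows the ball upright in the left bay at (320,190) and the sleeve upright in the right bay at (490,230). Both are within 3 mm of centre and the gripper is clear.

```bash
python3 -c "
from plant import robot
print(robot.hand_in())"
```

```text
the job is handed in; nothing more can be done
None
```

The ball and sleeve are swapped: each was measured upright, released and within about 3 mm of the centre of the other's old bay, and I handed the job in at about 27 s; no verdict came back.

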